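# Load the little cheese press

### The job

Load the cheese press on the kitchen table: put the closed steel mould in the pocket between the posts first, then the flat wooden spacer on top of it, then the wooden top board with its handle bar upward. Lower each one gently rather than dropping it, so that each lies square and flat, fully down on the one below. Leave the bread board, mug and jar where they are.

Things in the scene. Friction and masses are not known exactly. Their poses are not given: they have to be found in the camera images.
- press: Cheese press, fixed: wooden base board 120 (x) x 200 (y) x 20 mm with four round steel corner posts (14 mm thick, at x +-37, y +-54 mm) and two wooden end boards 52 mm wide (inner faces at y +-72 mm). Posts and end boards stand straight to 96 mm above the table, then taper outward, to guide parts in, up to 107 mm. Origin: underside centre, on the table; z up.
- pocket (a point): Centre of the floor of the press's pocket, on top of the base board, 20 mm above the table; axes as the press. The pocket between posts and end boards is 60 mm wide (x) and 144 mm long (y), open above, and open along its long sides between the posts (94 mm free), where the fingers have room.
- mould: Closed steel cheese mould, a box 56 mm (x) by 140 mm (y) by 48 mm high with rows of small holes in its long sides; 0.4 to 0.8 kg. Stands upright. Origin: centre of the underside, z up. Take it across its 56 mm width, in the upper half of its height.
- spacer: Flat wooden spacer, 56 mm (x) by 140 mm (y) by 18 mm thick, plain but for four thin dark lines across its top. Lies flat. Origin: centre of the underside, z up. It goes on the mould.
- top_board: Wooden top board, 56 mm (x) by 140 mm (y) by 14 mm thick, with a handle bar along the middle of its top, 22 mm wide (x), 80 mm long (y), its top 46 mm above the board's underside. Origin: centre of the underside, z up. It goes on the spacer, bar up.
- bread_board: Bystander: small wooden bread board 80 x 130 mm, 12 mm thick, wider than the press parts, with a dark spot near one end. Lies among the press parts. Origin: underside centre.
- mug: Bystander: white mug, 76 mm across, 85 mm tall, on the far side of the table. Origin: underside centre.
- jar: Bystander: glass jar with steel lid, 72 mm across, 100 mm tall, on the far side. Origin: underside centre.
Things that resemble listed ones, but are neither listed nor needed, are in the scene too. Leave any green look-alike of the top_board alone.

How it is judged:
On the way, in this order (a step that is already met when the one before it is completed fails the run):
1. the mould lies fully down in the pocket (horizontal distance between mould and pocket below 0.005 m and z of mould in the frame of pocket between -0.004 and 0.004 m and angle between the y axis of mould and the y axis of pocket, either way round below 0.07 rad and angle between mould's own z axis and vertical below 0.05 rad), for 0.2 s.
2. the spacer lies flat on the mould, in the pocket (all of step 1 and horizontal distance between spacer and pocket below 0.005 m and z of spacer in the frame of pocket between 0.044 and 0.052 m and angle between the y axis of spacer and the y axis of pocket, either way round below 0.07 rad and angle between spacer's own z axis and vertical below 0.05 rad), for 0.2 s.
At the end, for the whole second after the job is handed in: Mould on the pocket floor, spacer on it (48 mm above the floor), top board on that (66 mm above the floor): each centred in the pocket within 5 mm, at its height within 4 mm, square with the press within 0.07 rad either way round, upright within 0.05 rad, and at rest (all of step 2 and horizontal distance between top_board and pocket below 0.005 m and z of top_board in the frame of pocket between 0.062 and 0.07 m and angle between the y axis of top_board and the y axis of pocket, either way round below 0.07 rad and angle between top_board's own z axis and vertical below 0.05 rad and linear speed of each of mould, spacer, top_board below 0.02 m/s); the robot touches nothing.
It fails at once if another thing on the table (bread board, mug, jar) is shifted by more than 40 mm (distance of any of bread_board, mug, jar from where it was at the start of the episode above 0.04 m).
It fails at once if a part is dropped into the press (faster than 0.5 m/s between its posts) ((horizontal distance between mould and pocket below 0.02 m and z of mould in the frame of pocket below 0.08 m and linear speed of mould above 0.5 m/s) or (horizontal distance between spacer and pocket below 0.02 m and z of spacer in the frame of pocket below 0.08 m and linear speed of spacer above 0.5 m/s) or (horizontal distance between top_board and pocket below 0.02 m and z of top_board in the frame of pocket below 0.08 m and linear speed of top_board above 0.5 m/s)).
It also fails if it takes over 72 s, if anything falls off the work surface, if the arm or the gripper's body presses on something with over 40 N, if the wrist force passes 120 N, or if a joint passes its speed limit or range.

### The arm

A 6-joint arm with a two-finger parallel gripper is mounted at the origin on the work surface. World frame = base frame: x ahead of the robot, y to its left, z up, the work surface at z = 0. Lengths are in m, angles in rad, forces in N, time in s.
With the tool pointing down it reaches from about 0.375 to 0.9 m from the base axis. Payload 3.1 kg.
Tool frame: the origin (TCP) lies on the centre line of the jaws, within the pads' length; the fingertips stand 22 mm ahead of it and the grasp point (between the pads) lies 3 mm ahead of it; z points along the fingers, x is the direction in which the jaws open and shut, and the axes are right-handed (so a half turn about z gives the same grasp; the last joint's range is limited). The gripper opens to 87 mm and grips with 3 to 60 N. Pads are 19 mm wide; open, the fingers measure 117 mm over their backs; the gripper's body (75 mm by 190 mm) begins 51 mm behind the grasp point.
Start: joints at [-1.385, 0.527, 1.433, -0, 1.181, -0.178], TCP at [0.222, -0.584, 0.245] pointing down, gripper open.
Joint ranges: [-3.08, 3.08], [-0.75, 2.2], [0.22, 2.44], [-1.43, 4.57], [0, 2.65], [-2.85, 2.85]. Speed limits (rad/s): [2.79, 2.79, 3.14, 3.14, 3.14, 3.14].

### API

Orientations are given as a unit quaternion [x, y, z, w].
In Python, from rig import robot, camera, order gives the robot as it stands.
- The arm moves only by the shell command python3 -m pendant 'ROWS' [OPENING] [FORCE]. ROWS is JSON, a list of rows, each a list of 2 entries, a list of its own where there are three numbers: the shift along the tool's x, y, z in mm, then the turn about the tool's z in degrees. A call has 1 to 8 rows; each row shifts and turns the commanded pose from where the row before left it, along the tool's axes as they then stand; what a row does not reach is not made up. A row lasts 1/8 s, in which the tool goes at most 62.5 mm and 10.7 degrees, less where a joint would pass 70% of its speed; a pose out of reach is approached as far as the arm can. A call with a gripper value outside its range is refused whole. OPENING is the finger opening in mm, from 0 to 87, set as the call begins (- or left out, the last holds). The fingers move at their own pace and stop on an object; FORCE is the grip in N (left out, the last holds). Time passes only in rows, so rows that do not move let the fingers close. It gives the time, the measured TCP pose, the force and the opening at its end, in the units of the state.
- robot.get_obs(): the state, without advancing time (a new reading comes with each control period).
- camera(name): name is "scene" or "side" or "wrist"; returns a dict with "pixels" (480x640x3 uint8, blue, green, red), "mtx" (3x3 intrinsics, pixels), "k1" (the pictures are not rectified: a ray, as slopes to the right and down, at radius r is drawn at 1 + k1 r^2 times it, then the intrinsics apply), "R" (3x3) and "t" (3): a world point X has camera coordinates R X + t. Camera axes: x right, y down, z forward; pixel columns grow to the right and rows downward; lengths in m; the calibration is good to about 2 mm. A picture is of the moment at which its call begins. There is no depth.
- order.hand_in(): hands the job in, once; it reports no verdict.
The state is a dict: "time": time; "q": joint angles; "joint_velocities": joint speeds; "joint_torque": joint torques, N m; "position": TCP position; "tool_rot": TCP orientation; "ft_force": force on the tool from outside, world axes, zero at the start; "moment": the same for the moment, N m; "grip_width": finger opening in m.
Only numpy, scipy, OpenCV 4.12 (cv2) and the standard library are available. Lean on these libraries where they do the work, as an engineer would, in place of code of your own. Each camera call takes 0.05 s, during which the arm holds its last target. There are 200 camera calls.

## Working session

There is one attempt and no reset: what is moved stays moved. The work goes in short steps, Python scripts to look and compute and a shell command to move; the robot and the scene stay as the last step left them, time stands still between calls to the robot, and variables do not carry over. Pictures are saved under pics/ and viewed, about 8 in all and at most 12, crops included, and the job is handed in when it is done.

```bash
mkdir -p pics; ls
cat > h.py <<'E'
import numpy as np, cv2
from rig import robot, camera, order
from scipy.spatial.transform import Rotation as Ro
def shot(name,fn=None):
    c=camera(name)
    if fn: cv2.imwrite('pics/'+fn,c['pixels'])
    return c
def ray(c,uv):
    K=np.array(c['mtx'],float);uv=np.array(uv,float).reshape(-1,2)
    d=np.c_[(uv[:,0]-K[0,2])/K[0,0],(uv[:,1]-K[1,2])/K[1,1]];p=d.copy()
    for _ in range(20): p=d/(1+c['k1']*(p**2).sum(1,keepdims=True))
    R=np.array(c['R']);o=-R.T@np.array(c['t']);return o,np.c_[p,np.ones(len(p))]@R
def onplane(c,uv,z):
    o,r=ray(c,uv);return (o+r*((z-o[2])/r[:,2:]))[:,:2]
def proj(c,X):
    P=np.array(X,float).reshape(-1,3)@np.array(c['R']).T+np.array(c['t']);p=P[:,:2]/P[:,2:]
    p=p*(1+c['k1']*(p**2).sum(1,keepdims=True));K=np.array(c['mtx']);return p*[K[0,0],K[1,1]]+K[:2,2]
def goal(xy,z,yaw):
    """shift in tool axes (mm) and tool turn for TCP to world xyz; yaw=world angle of tool x axis (mod pi)"""
    o=robot.get_obs();R=Ro.from_quat(o['tool_rot']).as_matrix();p=np.array(o['position'])
    y=np.arctan2(R[1,0],R[0,0]);d=(yaw-y+np.pi/2)%np.pi-np.pi/2
    print('shift',np.round(R.T@(np.r_[xy,z]-p)*1000,1),'turn(deg tool z)',np.round(-np.degrees(d),1),'pos',np.round(p,4),'yaw',np.round(np.degrees(y),1),'q6',o['q'][5],'tilt',np.round(R[:,2],3))
E
python3 - <<'E'
from h import *
a=shot('scene','scene1.png');b=shot('side','side1.png');w=shot('wrist','wrist1.png')
for c in(a,b,w):print(-np.array(c['R']).T@c['t'],c['mtx'][0][0],c['k1'])
o=robot.get_obs();print(o)
E
```

```text
pics
[ 1.40447443 -0.37635789  0.82839839] 624.2532509136728 0.04574768381837877
[0.11689892 0.81425008 0.64938258] 460.004384102332 -0.09921991419675662
[ 0.29446923 -0.55637958  0.3839274 ] 431.9379237290576 -0.08156732006669781
{'time': 0.15, 'q': array([-1.38548532e+00,  5.28272836e-01,  1.43361480e+00,  1.10235114e-05,
        1.18135935e+00, -1.78518877e-01]), 'joint_velocities': array([-0.00045897, -0.00143696, -0.00338358,  0.0002242 , -0.00018258,
        0.00038215]), 'joint_torque': array([ 4.70035957e-04, -4.40430272e+01, -1.76843011e+01,  6.33749273e-02,
        5.52485045e-02, -9.06522405e-05]), 'position': array([ 0.22233231, -0.58356346,  0.24378179]), 'tool_rot': array([ 8.23362364e-01, -5.67515403e-01, -5.83285688e-04, -5.86521672e-04]), 'ft_force': array([ 0.37116867, -0.54488147,  0.80628832]), 'moment': array([ 0.04374468,  0.02117625, -0.02019481]), 'grip_width': 0.08694452186873752}
```

View pics/scene1.png

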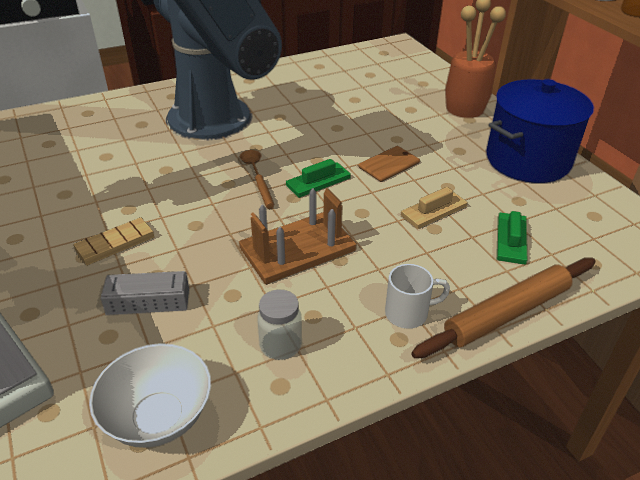

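View pics/side1.png

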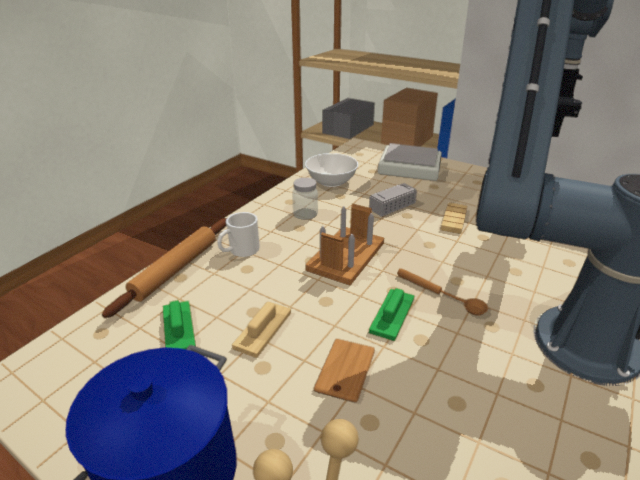

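Scene view: press at about (298,250), mould (145,292), spacer (114,241), top board (435,206), bread board (390,163), mug (410,295), jar (280,325), and two green look-alikes. The side view agrees. I'll get rough positions from these.

Run:
```python
from h import *
a=camera('scene');b=camera('side')
for n,z,uv in [('mould top corners',.048,[[103,276],[182,272],[188,289],[100,294]]),('spacer',.018,[[75,240],[141,219],[154,235],[82,256]]),('board',.014,[[402,208],[447,188],[467,205],[415,223]]),('press',.02,[[240,240],[265,275],[356,240],[325,212]]),('bread',.012,[[360,163],[388,178],[420,160]]),('mug',0,[[408,322]]),('jar',0,[[280,350]])]:
    p=onplane(a,uv,z);print(n,np.round(p,3).tolist(),np.round(p.mean(0),3))
for n,z,uv in [('mould',.048,[[392,194]]),('spacer',.018,[[454,214]]),('board',.03,[[262,322]]),('press',.02,[[307,266],[350,280],[384,242]])]:
    print(n,np.round(onplane(b,uv,z),3).tolist())
w=camera('wrist');print(np.round(np.array(w['R'])@Ro.from_quat(robot.get_obs()['tool_rot']).as_matrix(),3), onplane(w,[[0,0],[639,0],[639,479],[0,479]],.05))
```

```text
mould top corners [[0.525, -0.362], [0.575, -0.235], [0.62, -0.238], [0.567, -0.376]] [ 0.572 -0.303]
spacer [[0.367, -0.389], [0.357, -0.259], [0.417, -0.249], [0.42, -0.386]] [ 0.39  -0.321]
board [[0.549, 0.245], [0.53, 0.373], [0.599, 0.376], [0.603, 0.243]] [0.57  0.309]
press [[0.506, -0.102], [0.618, -0.095], [0.604, 0.104], [0.498, 0.088]] [ 0.556 -0.001]
bread [[0.36, 0.248], [0.439, 0.276], [0.409, 0.381]] [0.402 0.302]
mug [[0.817, 0.093]] [0.817 0.093]
jar [[0.776, -0.134]] [ 0.776 -0.134]
mould [[0.569, -0.285]]
spacer [[0.393, -0.322]]
board [[0.568, 0.314]]
press [[0.604, 0.102], [0.494, 0.095], [0.497, -0.085]]
[[ 1.    -0.001 -0.001]
 [ 0.     0.961 -0.277]
 [ 0.001  0.277  0.961]] [[ 0.29715371 -0.30605876]
 [ 0.46827032 -0.75190617]
 [ 0.08365647 -1.00834059]
 [-0.15600054 -0.37508799]]
```

View pics/wrist1.png

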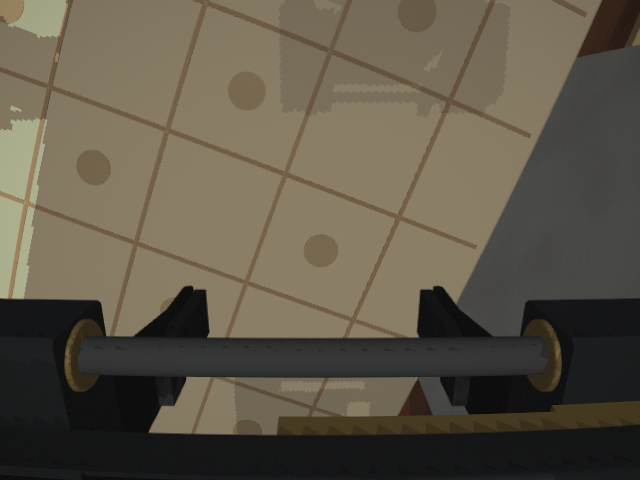

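Wrist view: empty table with the jaws at about (200,340) and (430,340); the useful field is above row 290. I'm moving over the mould for a close look.

```bash
python3 -m pendant '[[[-12.5,-49.2,0],0],[[-12.5,-49.2,0],0],[[-12.5,-49.2,0],0],[[-12.5,-49.2,0],0],[[-12.5,-49.2,0],0],[[-12.5,-49.2,0],0],[[-12.5,-49.2,0],0],[[-12.5,-49.2,0],0]]'; python3 -m pendant '[[[0,0,0],-9.6],[[0,0,0],-9.6],[[0,0,0],-9.6],[[0,0,0],-9.6],[[0,0,0],-9.6],[[0,0,0],0],[[0,0,0],0]]'
python3 - <<'E'
from h import *
shot('wrist','mould.png'); goal([.572,-.303],.25,np.radians(-21))
E
```

```text
time: 1.3
position: [0.556, -0.3495, 0.2445]
tool_rot: [0.823, -0.568, 0.0, 0.0]
ft_force: [1.0, 0.6, 0.1]
grip_width: 0.0869
time: 2.17
position: [0.5546, -0.3505, 0.2445]
tool_rot: [0.983, -0.185, -0.0, -0.0]
ft_force: [0.2, -0.0, -0.1]
grip_width: 0.0871
shift [ -1.1 -50.6  -5.5] turn(deg tool z) -0.3 pos [ 0.5547 -0.3505  0.2445] yaw -21.3 q6 -0.3624748426496234 tilt [-0.  0. -1.]
```

View pics/mould.png

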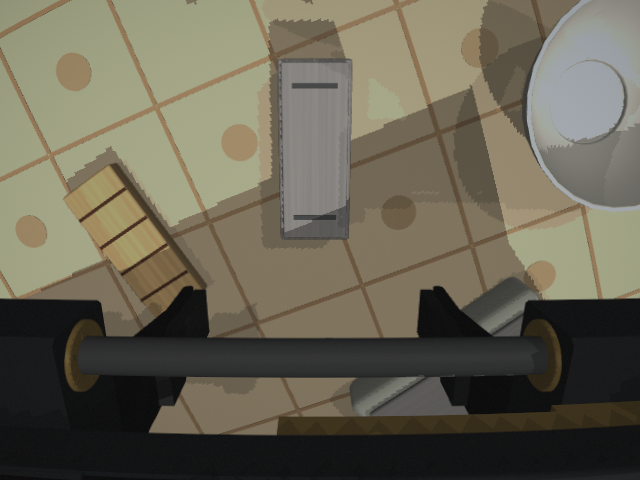

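Mould top corners in the wrist view are at about (280,59), (351,59), (349,238), (281,238). The spacer is at left, with corners at about (65,197) and (115,163).

```bash
cat >> h.py <<'E'
def quad(c,uv,z,show=True):
    """4 corners in order; returns centre, long-axis angle, side lengths"""
    p=onplane(c,uv,z);e=np.roll(p,-1,0)-p;L=np.hypot(*e.T);i=0 if L[0]+L[2]>L[1]+L[3] else 1
    v=e[i]-e[i+2];ang=np.arctan2(v[1],v[0])%np.pi
    if show:print('centre',np.round(p.mean(0),4),'long axis deg',round(np.degrees(ang),2),'sides',np.round(L,4))
    return p.mean(0),ang
E
python3 - <<'E'
from h import *
c=camera('wrist')
m,a=quad(c,[[280,59],[351,59],[349,238],[281,238]],.048)
goal(m,.12,a-np.pi/2)
p=onplane(c,[[65,197],[115,163],[205,285]],.018);print(p,np.degrees(np.arctan2(*(p[1]-p[2])[::-1])), np.hypot(*(p[0]-p[1])))
print('spacer est', (p[0]+p[1])/2+.07*(p[2]-p[1])/np.hypot(*(p[2]-p[1])))
goal([.556,0],.25,np.radians(3))
E
```

```text
centre [ 0.5763 -0.304 ] long axis deg 68.69 sides [0.052  0.1363 0.0551 0.1362]
shift [  3.3 -51.2 124.5] turn(deg tool z) 0.1 pos [ 0.5547 -0.3505  0.2445] yaw -21.2 q6 -0.3628918506712754 tilt [-0.  0. -1.]
[[ 0.35680272 -0.26029295]
 [ 0.41332974 -0.2511545 ]
 [ 0.43879287 -0.38046687]] 101.13969433993614 0.0572609453526479
spacer est [ 0.39859035 -0.32440486]
shift [-125.8 -327.2   -5.5] turn(deg tool z) -24.2 pos [ 0.5547 -0.3505  0.2445] yaw -21.2 q6 -0.3628918506712754 tilt [-0.  0. -1.]
```

```bash
python3 -m pendant '[[[-18,-46.8,-10],0],[[-18,-46.8,-10],0],[[-18,-46.8,-10],0],[[-18,-46.8,-10],0],[[-18,-46.8,-10],0],[[-18,-46.8,-10],0]]'; python3 -m pendant '[[[0,0,0],-8.1],[[0,0,0],-8.1],[[0,0,0],-8.1],[[0,0,0],0],[[0,0,0],0]]'
python3 - <<'E'
from h import *
c=shot('wrist','press.png'); cv2.imwrite('pics/press2.png',cv2.resize(c['pixels'][:330,120:520],(800,660))[:600])
E
```

```text
time: 3.02
position: [0.5552, -0.0481, 0.3051]
tool_rot: [0.983, -0.184, 0.0, -0.0]
ft_force: [0.5, 0.8, -0.0]
grip_width: 0.0869
time: 3.65
position: [0.5553, -0.0497, 0.3046]
tool_rot: [1.0, 0.026, 0.0, -0.0]
ft_force: [0.1, -0.0, -0.6]
grip_width: 0.0874
```

View pics/press2.png

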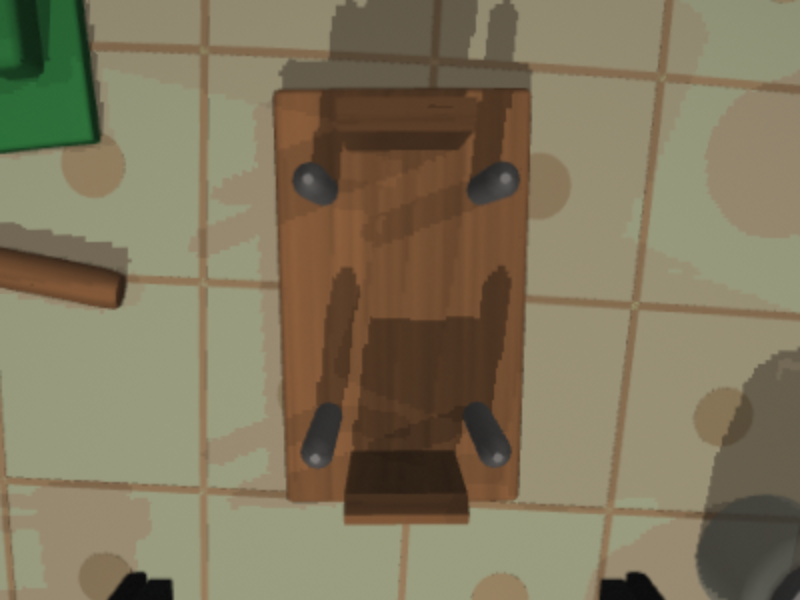

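Press from above (2x crop): base-top corners at (275,91), (530,89), (518,500), (288,500). Post tops are at about (308,177), (508,178), (496,456), (316,456).

Run:
```python
from h import *
c=camera('wrist')
q=lambda l:np.array(l,float)/2+[120,0]
quad(c,q([[275,91],[530,89],[518,500],[288,500]]),.02)
quad(c,q([[308,177],[508,178],[496,456],[316,456]]),.107)
# base of posts (inner foot ends)
quad(c,q([[325,195],[482,193],[475,412],[330,411]]),.02)
# mould grasp from here: go back
goal([.5763,-.304],.25,np.radians(-21.3))
```

```text
centre [ 0.5631 -0.0056] long axis deg 93.42 sides [0.1173 0.1979 0.1186 0.1967]
centre [ 0.5628 -0.0051] long axis deg 93.0 sides [0.0746 0.1072 0.0727 0.1074]
centre [ 0.5632 -0.0057] long axis deg 93.09 sides [0.0739 0.1051 0.0726 0.1036]
shift [  7.4 255.   54.5] turn(deg tool z) 24.3 pos [ 0.5553 -0.0498  0.3045] yaw 3.0 q6 -0.34307594837528876 tilt [ 0.  0. -1.]
```

```bash
python3 -m pendant '[[[1.5,51,12],0],[[1.5,51,12],0],[[1.5,51,12],0],[[1.5,51,12],0],[[1.5,51,12],0],[[0,0,0],8.1],[[0,0,0],8.1],[[0,0,0],8.1]]'; python3 -m pendant '[[[0,0,40],0],[[0,0,40],0],[[0,0,0],0],[[0,0,0],0]]'
python3 - <<'E'
from h import *
c=shot('wrist','m2.png'); goal([.5763,-.304],.044,np.radians(-21.3))
E
```

```text
time: 4.75
position: [0.5766, -0.3043, 0.2442]
tool_rot: [0.982, -0.187, -0.0, -0.0]
ft_force: [-0.4, -0.4, 0.6]
grip_width: 0.0867
time: 5.25
position: [0.5776, -0.3045, 0.1657]
tool_rot: [0.983, -0.184, 0.001, 0.0]
ft_force: [0.6, -0.4, -0.6]
grip_width: 0.0868
shift [ -2.2  -0.3 122.4] turn(deg tool z) 0.1 pos [ 0.5779 -0.3048  0.1664] yaw -21.2 q6 -0.28648933557095013 tilt [ 0.003 -0.002 -1.   ]
```

View pics/m2.png

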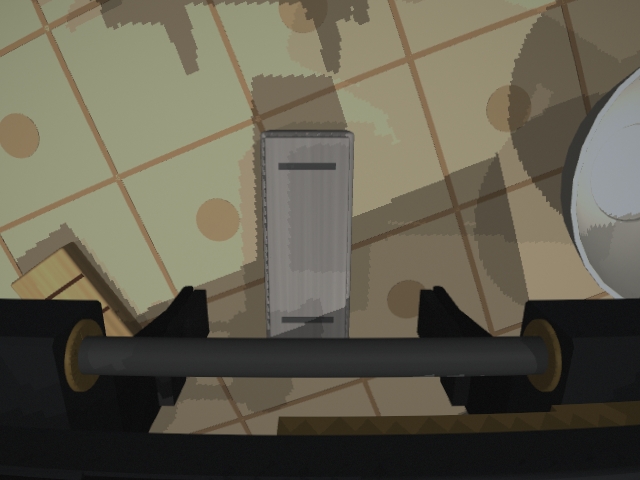

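The mould sits between the jaws: far-edge corners at (262,131) and (353,131), jaw tips at columns 207 and 420. Descending to grasp.

```bash
python3 - <<'E'
from h import *
c=camera('wrist');p=onplane(c,[[262,131],[353,131]],.048);a=np.radians(68.7);print(p, p.mean(0)-.07*np.array([np.cos(a),np.sin(a)]))
E
python3 -m pendant '[[[-2,0,30],0],[[0,0,30],0],[[0,0,30],0],[[0,0,20],0],[[0,0,12],0],[[0,0,0],0],[[0,0,0],0]]'; python3 -m pendant '[[[0,0,0],0],[[0,0,0],0],[[0,0,0],0],[[0,0,0],0],[[0,0,0],0],[[0,0,0],0]]' 40 40
```

```text
[[ 0.57690107 -0.22984362]
 [ 0.62640558 -0.2490229 ]] [ 0.57622574 -0.30465164]
time: 6.22
position: [0.5756, -0.3037, 0.0436]
tool_rot: [0.983, -0.184, 0.001, 0.0]
ft_force: [-0.1, -0.4, 0.3]
grip_width: 0.0868
time: 6.98
position: [0.5749, -0.3032, 0.0427]
tool_rot: [0.983, -0.184, -0.0, -0.0]
ft_force: [0.1, -0.4, 1.1]
grip_width: 0.0557
```

```bash
python3 -m pendant '[[[0,0,-20],0],[[0,0,-40],0],[[0,0,-40],0],[[0,0,-40],0],[[0,0,0],-8.1],[[0,0,0],-8.1],[[0,0,0],-8.2],[[0,0,0],0]]'
python3 - <<'E'
from h import *
print(robot.get_obs()['ft_force'],robot.get_obs()['grip_width']);goal([.563,-.0055],.185,np.radians(3.2))
E
```

```text
time: 7.98
position: [0.5745, -0.3028, 0.1829]
tool_rot: [1.0, 0.027, -0.0, -0.0]
ft_force: [0.9, -0.1, -3.5]
grip_width: 0.0556
[ 0.8744446  -0.12496525 -3.45134206] 0.055600634704987426
shift [   4.8 -297.5   -2. ] turn(deg tool z) -0.1 pos [ 0.5745 -0.3028  0.1829] yaw 3.1 q6 -0.7118670319409618 tilt [-0.  0. -1.]
```

```bash
python3 -m pendant '[[[0.8,-49.6,-0.3],0],[[0.8,-49.6,-0.3],0],[[0.8,-49.6,-0.3],0],[[0.8,-49.6,-0.3],0],[[0.8,-49.6,-0.3],0],[[0.8,-49.5,-0.5],0],[[0,0,0],0],[[0,0,0],0]]'
python3 - <<'E'
from h import *
c=shot('wrist','in1.png');goal([.563,-.0055],.185,np.radians(3.2))
E
```

```text
time: 8.98
position: [0.5631, -0.0059, 0.1849]
tool_rot: [1.0, 0.028, 0.0, 0.0]
ft_force: [-0.9, -1.1, -3.5]
grip_width: 0.0556
shift [-0.2 -1.1 -0.1] turn(deg tool z) -0.0 pos [ 0.5632 -0.0066  0.1849] yaw 3.2 q6 -0.26471817208648496 tilt [ 0.001 -0.001 -1.   ]
```

View pics/in1.png

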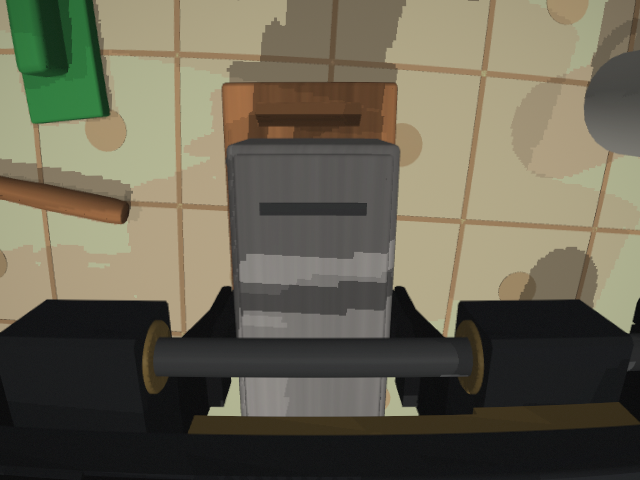

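The held mould's far edge is at row ~148, between (230,148) and (398,148). The far end board shows behind it, with its base-top edge corners at (223,84) and (397,84). I'll check the hold numerically.

Run:
```python
from h import *
c=camera('wrist')
p=onplane(c,[[230,148],[398,148]],.190);print(p,np.hypot(*(p[1]-p[0])),'yaw',np.degrees(np.arctan2(*(p[1]-p[0])[::-1])))
u=np.array([np.cos(np.radians(93.2)),np.sin(np.radians(93.2))]);print('mould centre',p.mean(0)-.07*u)
b=onplane(c,[[223,84],[397,84]],.02);print('press',b.mean(0)-.1*u,np.hypot(*(b[1]-b[0])))
goal([.563,-.0055],.064,np.radians(3.2))
```

```text
[[0.53506311 0.05960052]
 [0.58675996 0.06248909]] 0.051777485966341005 yaw 3.1980844834460833
mould centre [ 0.56481904 -0.00884605]
press [ 0.56303299 -0.00761515] 0.11719200393359133
shift [ -0.2  -1.5 120.8] turn(deg tool z) -0.1 pos [ 0.5632 -0.0069  0.1848] yaw 3.1 q6 -0.2649220880164664 tilt [ 0.001 -0.    -1.   ]
```

```bash
python3 -m pendant '[[[0,-1.5,15],0],[[0,0,15],0],[[0,0,10],0],[[0,0,10],0],[[0,0,5],0],[[0,0,5],0],[[0,0,0],0]]'
```

```text
time: 9.95
position: [0.5627, -0.0043, 0.1244]
tool_rot: [1.0, 0.028, -0.0, -0.0]
ft_force: [0.3, -0.9, -3.4]
grip_width: 0.0556
```

```bash
python3 -m pendant '[[[0,0,12],0],[[0,0,12],0],[[0,0,10],0],[[0,0,10],0],[[0,0,8],0],[[0,0,4],0],[[0,0,2],0],[[0,0,0],0]]'
```

```text
time: 10.95
position: [0.5628, -0.0044, 0.0666]
tool_rot: [1.0, 0.028, 0.0, 0.0]
ft_force: [-0.1, 0.2, -4.2]
grip_width: 0.0559
```

```bash
python3 -m pendant '[[[0,0,2],0],[[0,0,1.5],0],[[0,0,0.5],0],[[0,0,0],0],[[0,0,0],0]]'
```

```text
time: 11.58
position: [0.5628, -0.0044, 0.0627]
tool_rot: [1.0, 0.028, 0.0, 0.0]
ft_force: [-0.8, -0.3, -3.0]
grip_width: 0.0554
```

```bash
python3 -m pendant '[[[0,0,0.7],0],[[0,0,0.7],0],[[0,0,0],0],[[0,0,0],0]]'
```

```text
time: 12.08
position: [0.5628, -0.0044, 0.0626]
tool_rot: [1.0, 0.028, 0.0, 0.0]
ft_force: [-3.2, 0.5, 8.7]
grip_width: 0.0559
```

```bash
python3 -m pendant '[[[0,0,-1],0],[[0,0,0],0],[[0,0,0],0],[[0,0,-20],0],[[0,0,-40],0],[[0,0,-50],0],[[0,0,-50],0],[[0,0,-20],0]]' 76 ; python3 -m pendant '[[[-26,51,0],0],[[-26,51,0],0],[[-26,51,0],0],[[-26,51,0],0],[[-26,51,0],0],[[-26,51,0],0],[[-26,50,0],-8],[[0,0,0],0]]' 87;python3 -m pendant '[[[0,0,0],0]]'
python3 - <<'E'
from h import *
c=shot('wrist','sp.png')
E
```

```text
time: 13.08
position: [0.5643, -0.0047, 0.2454]
tool_rot: [1.0, 0.028, 0.003, 0.001]
ft_force: [-0.2, 0.3, -0.3]
grip_width: 0.0761
time: 14.08
position: [0.3998, -0.3743, 0.2421]
tool_rot: [0.995, 0.095, 0.0, 0.001]
ft_force: [-0.0, 0.5, -0.3]
grip_width: 0.087
time: 14.2
position: [0.4009, -0.3696, 0.2417]
tool_rot: [0.995, 0.097, -0.0, -0.001]
ft_force: [0.9, 0.3, 0.7]
grip_width: 0.0873
```

View pics/sp.png

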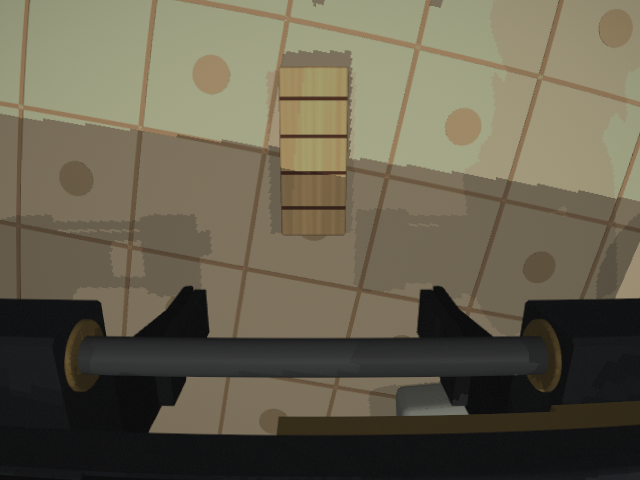

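The spacer shows with corners at about (280,67), (347.5,67), (346,235), (281.5,235), and its four dark lines are up.

Run:
```python
from h import *
c=camera('wrist')
m,a=quad(c,[[280,67],[347.5,67],[346,235.5],[281.5,235.5]],.018)
goal(m,.1,a-np.pi/2)
```

```text
centre [ 0.3944 -0.3226] long axis deg 101.31 sides [0.0537 0.139  0.0564 0.139 ]
shift [  2.1 -46.4 142. ] turn(deg tool z) -0.0 pos [ 0.4015 -0.3686  0.2419] yaw 11.3 q6 -1.1453671821945228 tilt [-0.     0.001 -1.   ]
```

```bash
python3 -m pendant '[[[2,-46.4,40],0],[[0,0,50],0],[[0,0,50],0],[[0,0,40],0],[[0,0,20],0],[[0,0,10],0],[[0,0,4],0],[[0,0,0],0]]';python3 -m pendant '[[[0,0,0],0],[[0,0,0],0]]'
python3 - <<'E'
from h import *
goal([.3944,-.3226],.0255,np.radians(11.3))
E
```

```text
time: 15.3
position: [0.3946, -0.3242, 0.0287]
tool_rot: [0.995, 0.098, 0.0, 0.0]
ft_force: [0.2, -0.1, 0.2]
grip_width: 0.087
time: 15.55
position: [0.3944, -0.3246, 0.0288]
tool_rot: [0.995, 0.098, 0.0, 0.001]
ft_force: [0.1, 0.1, -0.0]
grip_width: 0.087
shift [ 0.4 -2.   3.3] turn(deg tool z) -0.1 pos [ 0.3944 -0.3246  0.0288] yaw 11.2 q6 -1.1038643336249028 tilt [ 0.001 -0.001 -1.   ]
```

```bash
python3 -m pendant '[[[0.4,-2,3],0],[[0,0,0],0]]';python3 -m pendant '[[[0,0,0],0],[[0,0,0],0],[[0,0,0],0],[[0,0,0],0],[[0,0,0],0],[[0,0,0],0]]' 40 30; python3 -m pendant '[[[0,0,-20],0],[[0,0,-40],0],[[0,0,-50],0],[[0,0,-50],0],[[0,0,-5],8],[[0,0,0],0],[[0,0,0],0]]'
python3 - <<'E'
from h import *
goal([.563,-.0055],.19,np.radians(3.2))
E
```

```text
time: 15.8
position: [0.3939, -0.3218, 0.025]
tool_rot: [0.995, 0.098, -0.0, -0.0]
ft_force: [-1.3, -0.0, -0.4]
grip_width: 0.0869
time: 16.55
position: [0.394, -0.3221, 0.0251]
tool_rot: [0.995, 0.098, -0.0, -0.0]
ft_force: [-1.0, 0.2, 0.6]
grip_width: 0.0555
time: 17.42
position: [0.3936, -0.3215, 0.1893]
tool_rot: [1.0, 0.029, -0.001, -0.001]
ft_force: [0.6, 0.4, -1.0]
grip_width: 0.0556
shift [ 187.6 -305.5   -0.4] turn(deg tool z) 0.2 pos [ 0.3936 -0.3215  0.1893] yaw 3.4 q6 -0.9636363169757974 tilt [-0.001  0.002 -1.   ]
```

```bash
python3 -m pendant '[[[26.8,-43.7,0],0],[[26.8,-43.7,0],0],[[26.8,-43.7,0],0],[[26.8,-43.7,0],0],[[26.8,-43.7,0],0],[[26.8,-43.7,0],0],[[26.8,-43.7,0],0.2],[[0,0,0],0]]';python3 -m pendant '[[[0,0,0],0],[[0,0,0],0]]'
python3 - <<'E'
from h import *
c=shot('wrist','in2.png');goal([.563,-.005],.13,np.radians(3.2))
E
```

```text
time: 18.42
position: [0.5648, -0.0029, 0.1887]
tool_rot: [1.0, 0.03, -0.001, -0.001]
ft_force: [-0.0, 0.6, -0.8]
grip_width: 0.056
time: 18.68
position: [0.5633, -0.0072, 0.1895]
tool_rot: [1.0, 0.026, -0.001, -0.0]
ft_force: [-0.8, 0.5, -1.3]
grip_width: 0.0559
shift [-0.2 -2.3 59.7] turn(deg tool z) -0.2 pos [ 0.5634 -0.0073  0.1897] yaw 3.0 q6 -0.2626427112359795 tilt [-0.001  0.    -1.   ]
```

View pics/in2.png

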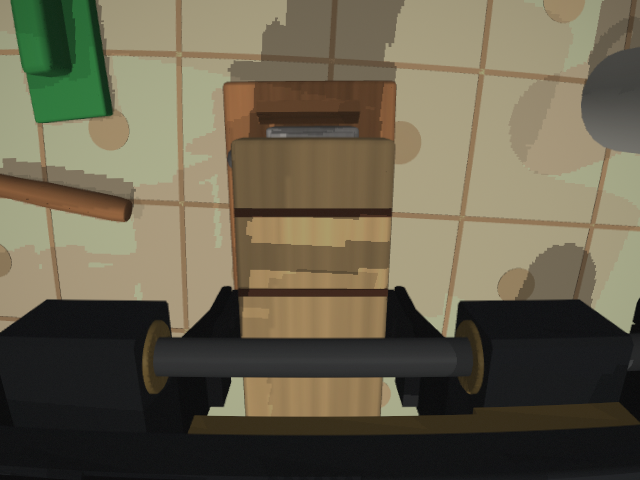

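The spacer is held square, far edge at row ~142, columns 235–394. The mould's end shows in the pocket at about (312,131), seated against the far end. Lowering.

```bash
python3 -m pendant '[[[0,-2.3,15],0],[[0,0,15],0],[[0,0,10],0],[[0,0,10],0],[[0,0,5],0],[[0,0,5],0],[[0,0,0],0],[[0,0,0],0]]'; python3 -m pendant '[[[0,0,10],0],[[0,0,8],0],[[0,0,6],0],[[0,0,4],0],[[0,0,2],0],[[0,0,1.5],0],[[0,0,0],0],[[0,0,0],0]]'
```

```text
time: 19.73
position: [0.5643, -0.0039, 0.1305]
tool_rot: [1.0, 0.027, 0.0, 0.0]
ft_force: [0.6, -0.1, -0.9]
grip_width: 0.0557
time: 20.72
position: [0.563, -0.0037, 0.0984]
tool_rot: [1.0, 0.027, -0.001, -0.0]
ft_force: [-5.0, -0.1, -0.3]
grip_width: 0.0559
```

```bash
python3 -m pendant '[[[-0.5,0,1.5],0],[[0,0,1.5],0],[[0,0,1],0],[[0,0,0.5],0],[[0,0,0],0],[[0,0,0],0]]'
```

```text
time: 21.48
position: [0.5629, -0.0038, 0.0941]
tool_rot: [1.0, 0.027, -0.001, -0.0]
ft_force: [-4.8, -0.3, 1.3]
grip_width: 0.0557
```

```bash
python3 -m pendant '[[[0,0,0.7],0],[[0,0,0.7],0],[[0,0,0],0],[[0,0,0],0]]'
```

```text
time: 21.98
position: [0.5629, -0.0037, 0.0931]
tool_rot: [1.0, 0.027, -0.001, -0.0]
ft_force: [-5.6, 0.4, 3.9]
grip_width: 0.0559
```

```bash
python3 -m pendant '[[[-0.5,0,0.8],0],[[0,0,0.5],0],[[0,0,0],0],[[0,0,0],0]]'
```

```text
time: 22.48
position: [0.5629, -0.0038, 0.0931]
tool_rot: [1.0, 0.027, 0.0, 0.0]
ft_force: [-6.2, 1.3, 11.1]
grip_width: 0.0556
```

```bash
python3 -m pendant '[[[0,0,-1],0],[[0,0,0],0],[[0,0,0],0],[[0,0,-15],0],[[0,0,-40],0],[[0,0,-50],0],[[0,0,-48],0],[[0,0,0],0]]' 76 ; python3 -m pendant '[[[4.4,-43.6,0],0],[[4.4,-43.6,0],0],[[4.4,-43.6,0],0],[[4.4,-43.6,0],0],[[4.4,-43.6,0],0],[[4.4,-43.6,0],-3],[[0,0,0],0],[[0,0,0],0]]' 70;python3 -m pendant '[[[0,0,0],0]]'
python3 - <<'E'
from h import *
c=shot('wrist','tb.png')
E
```

```text
time: 23.48
position: [0.5661, -0.0044, 0.2509]
tool_rot: [1.0, 0.027, 0.006, 0.001]
ft_force: [-0.5, -0.1, -0.1]
grip_width: 0.0758
time: 24.48
position: [0.5749, 0.2583, 0.2447]
tool_rot: [0.999, 0.053, -0.001, 0.0]
ft_force: [-0.0, -0.1, 0.4]
grip_width: 0.0698
time: 24.6
position: [0.5754, 0.2575, 0.2452]
tool_rot: [0.999, 0.052, -0.0, 0.0]
ft_force: [0.8, 0.7, 0.1]
grip_width: 0.0698
```

View pics/tb.png

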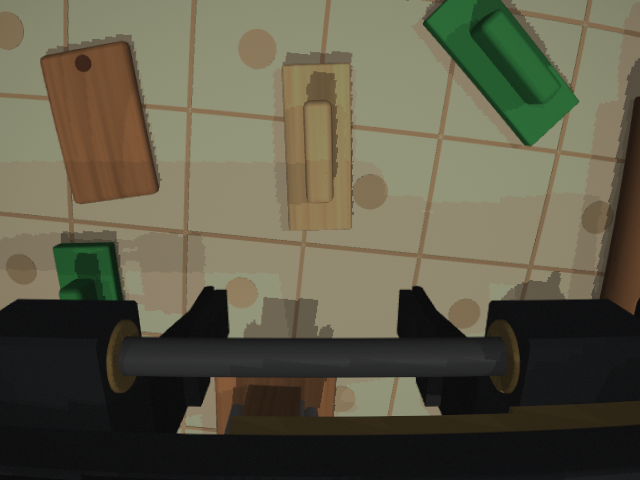

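The top board's corners are at about (283,66), (351,64), (351.5,229), (288.5,230). The bar's top spans (304,101) to (332,202), and the board lies clear of the bread board and the green look-alikes.

Run:
```python
from h import *
c=camera('wrist')
m,a=quad(c,[[283,66],[351,64],[351.5,229],[288.5,230]],.014)
m2,a2=quad(c,[[304,101],[331,100],[332,202],[307,202.5]],.046)
goal(m,.1,a-np.pi/2)
```

```text
centre [0.5767 0.3072] long axis deg 97.23 sides [0.0552 0.1383 0.056  0.1375]
centre [0.5761 0.3079] long axis deg 97.31 sides [0.0204 0.0782 0.0199 0.0778]
shift [  6.3 -49.4 145.4] turn(deg tool z) -1.3 pos [0.5756 0.2575 0.2454] yaw 5.9 q6 0.14013564122473146 tilt [-0. -0. -1.]
```

```bash
python3 -m pendant '[[[6.1,-49.7,40],-1.4],[[0,0,50],0],[[0,0,50],0],[[0,0,40],0],[[0,0,14],0],[[0,0,8],0],[[0,0,0],0],[[0,0,0],0]]' 60;python3 -m pendant '[[[0,0,0],0],[[0,0,0],0]]'
python3 - <<'E'
from h import *
goal([.5764,.3076],.039,np.radians(7.25))
E
```

```text
time: 25.7
position: [0.5774, 0.3079, 0.0462]
tool_rot: [0.998, 0.065, 0.002, -0.0]
ft_force: [0.9, -0.1, 0.7]
grip_width: 0.0598
time: 25.95
position: [0.5766, 0.3077, 0.0452]
tool_rot: [0.998, 0.065, 0.001, -0.0]
ft_force: [-0.2, -0.4, 0.2]
grip_width: 0.06
shift [-0.2  0.1  6.2] turn(deg tool z) 0.2 pos [0.5766 0.3077 0.0452] yaw 7.4 q6 0.18953411106040524 tilt [ 0.001  0.    -1.   ]
```

```bash
python3 -m pendant '[[[0,0,4],0],[[0,0,2],0],[[0,0,0],0],[[0,0,0],0]]';python3 -m pendant '[[[0,0,0],0],[[0,0,0],0],[[0,0,0],0],[[0,0,0],0],[[0,0,0],0],[[0,0,0],0],[[0,0,0],0],[[0,0,0],0]]' 10 30; python3 -m pendant '[[[0,0,-20],0],[[0,0,-40],0],[[0,0,-50],0],[[0,0,-50],0],[[0,0,0],4.1],[[0,0,0],0],[[0,0,0],0]]'
python3 - <<'E'
from h import *
goal([.563,-.0048],.2,np.radians(3.2))
E
```

```text
time: 26.45
position: [0.5762, 0.3075, 0.0383]
tool_rot: [0.998, 0.065, -0.0, 0.0]
ft_force: [-1.0, 0.1, 0.2]
grip_width: 0.0598
time: 27.45
position: [0.5759, 0.3075, 0.0385]
tool_rot: [0.998, 0.065, -0.0, 0.0]
ft_force: [-1.2, 0.4, 0.6]
grip_width: 0.0219
time: 28.32
position: [0.5758, 0.3073, 0.1981]
tool_rot: [1.0, 0.03, -0.001, 0.0]
ft_force: [-1.3, 0.1, -1.9]
grip_width: 0.022
shift [-31.3 310.8  -1.7] turn(deg tool z) 0.2 pos [0.5758 0.3073 0.1981] yaw 3.4 q6 0.26008286287071986 tilt [-0.001 -0.    -1.   ]
```

```bash
python3 -m pendant '[[[-4.5,44.4,0],0],[[-4.5,44.4,0],0],[[-4.5,44.4,0],0],[[-4.5,44.4,0],0],[[-4.5,44.4,0],0],[[-4.5,44.4,0],0],[[-4.3,44.4,0],0.2],[[0,0,0],0]]';python3 -m pendant '[[[0,0,0],0],[[0,0,0],0]]'
python3 - <<'E'
from h import *
c=shot('wrist','in3.png');goal([.563,-.0045],.14,np.radians(3.2))
E
```

```text
time: 29.32
position: [0.5631, -0.0076, 0.1977]
tool_rot: [1.0, 0.025, -0.001, 0.0]
ft_force: [0.5, 0.5, -1.5]
grip_width: 0.022
time: 29.58
position: [0.5629, -0.0033, 0.1981]
tool_rot: [1.0, 0.028, -0.0, -0.0]
ft_force: [-0.3, -0.2, -0.5]
grip_width: 0.0217
shift [ 0.   1.3 58.2] turn(deg tool z) 0.1 pos [ 0.563  -0.0033  0.1982] yaw 3.3 q6 -0.2613116125210703 tilt [-0.001  0.    -1.   ]
```

View pics/in3.png

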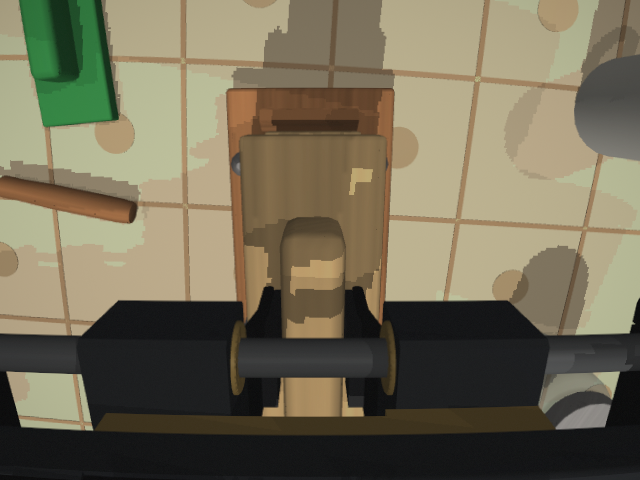

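The board is held square, far edge at row 136, columns 240–386, bar up, with posts showing symmetrically on both sides. Lowering.

```bash
python3 -m pendant '[[[0,1,15],0],[[0,0,15],0],[[0,0,10],0],[[0,0,10],0],[[0,0,5],0],[[0,0,3],0],[[0,0,0],0],[[0,0,0],0]]'; python3 -m pendant '[[[0,0,4],0],[[0,0,4],0],[[0,0,3],0],[[0,0,1],0],[[0,0,0],0],[[0,0,0],0]]'
```

```text
time: 30.62
position: [0.5635, -0.0056, 0.1408]
tool_rot: [1.0, 0.027, 0.0, 0.0]
ft_force: [-0.8, 0.4, -1.4]
grip_width: 0.0217
time: 31.38
position: [0.563, -0.0055, 0.1284]
tool_rot: [1.0, 0.028, -0.0, -0.0]
ft_force: [-1.0, 0.8, -1.9]
grip_width: 0.0214
```

```bash
python3 -m pendant '[[[0,0,1.5],0],[[0,0,1.5],0],[[0,0,0.7],0],[[0,0,0],0],[[0,0,0],0]]';python3 -m pendant '[[[0,0,0.5],0],[[0,0,0.5],0],[[0,0,0],0],[[0,0,0],0]]'
```

```text
time: 32.0
position: [0.563, -0.0055, 0.1246]
tool_rot: [1.0, 0.027, -0.0, -0.0]
ft_force: [-0.7, -1.1, -1.2]
grip_width: 0.022
time: 32.5
position: [0.5631, -0.0055, 0.1244]
tool_rot: [1.0, 0.028, -0.0, 0.0]
ft_force: [-2.9, -0.0, 5.5]
grip_width: 0.0218
```

Contact is at the expected height (0.1244 against 0.1245). Releasing, backing off, and checking.

```bash
python3 -m pendant '[[[0,0,-0.5],0],[[0,0,0],0],[[0,0,0],0],[[0,0,-15],0],[[0,0,-40],0],[[0,0,-50],0],[[0,0,-50],0],[[0,0,-20],0]]' 60 ; python3 -m pendant '[[[0,45,0],0],[[0,0,0],0],[[0,0,0],0],[[0,0,0],0]]'
python3 - <<'E'
from h import *
w=shot('wrist','end.png');s=shot('side');sc=shot('scene')
im=np.hstack([cv2.resize(w['pixels'][:330,140:500],(436,400)),cv2.resize(s['pixels'][180:300,285:405],(360,360))[:400] if 0 else cv2.resize(s['pixels'][180:290,290:390],(364,400))])
cv2.imwrite('pics/end2.png',im);goal([.563,-.0055],.2,.056)
E
```

```text
time: 33.5
position: [0.5648, -0.0058, 0.304]
tool_rot: [1.0, 0.027, 0.004, 0.001]
ft_force: [0.3, -0.3, 0.1]
grip_width: 0.06
time: 34.0
position: [0.5654, -0.0496, 0.2992]
tool_rot: [1.0, 0.028, -0.0, -0.0]
ft_force: [-0.9, 0.6, 0.2]
grip_width: 0.0596
shift [ -0.  -44.3  99.1] turn(deg tool z) -0.0 pos [ 0.5655 -0.0498  0.2991] yaw 3.2 q6 -0.3404859134642686 tilt [-0.  0. -1.]
```

View pics/end2.png

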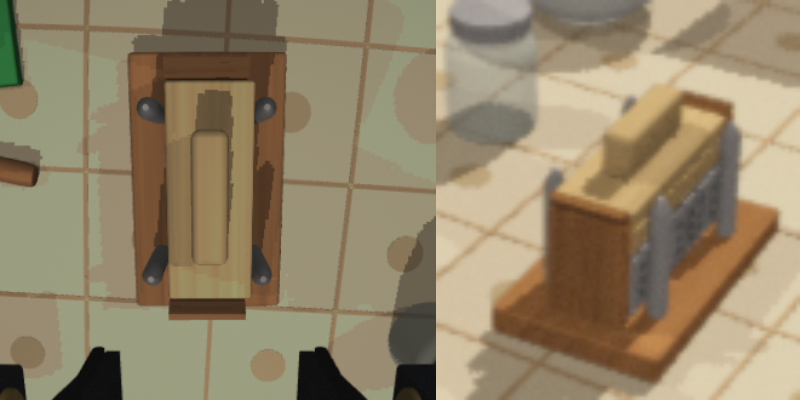

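The stack is in order, and the top board is square between the posts with its bar up (crop corners at (166,81), (253,81), (248,298), (170,298)). One numeric check, then I hand in.

Run:
```python
from h import *
c=camera('wrist');q=lambda l:np.array(l,float)/1.2115+[140,0]
quad(c,q([[166,81],[253,81],[248,298],[170,298]]),.100)
quad(c,q([[128,53],[286,53],[278,305],[138,305]]),.02)
order.hand_in();print(robot.get_obs()['time'])
```

```text
centre [ 0.5644 -0.0054] long axis deg 93.11 sides [0.0532 0.1386 0.0528 0.1385]
centre [ 0.5632 -0.006 ] long axis deg 93.43 sides [0.1184 0.1977 0.1177 0.1977]
the job is handed in; nothing more can be done
the job is handed in; nothing more can be done
```

The press is loaded and the job is handed in, at about 34 s on the robot's clock. The mould went into the pocket first, then the spacer, then the top board with its bar up. Each was lowered under force feedback and released only once it rested on the one below, with 5 to 11 N of contact.

**Last checks:**
- **Top board position:** it measured about 1.3 mm from the press centre and 0.3° off square.
- **Heights:** each part made contact within about 0.5 mm of the height it should. The last side view shows the stack fully down.
- **Bystanders:** I only moved above the table away from the bread board, mug and jar. I did not measure their positions again at the end.

**Irregularities:**
- While the spacer went down there was a sideways force of about 5 N, probably light rubbing on the posts. It still reached its full depth.
- The measured top-face widths came out 1 to 4 mm smaller than the true sizes, probably because of rounded edges and the camera calibration.
- The final clock reading did not print, and the hand-in gives no verdict.

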